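Reset the tripped power pack under its spring lid

ROBOT

A 6-joint arm with a two-finger parallel gripper is mounted at the origin on a cart in front of the work surface, level with it; the furniture and walls round the work are solid. World frame = base frame: x ahead of the robot, y to its left, z up, the work surface at z = 0. Lengths are in mm, angles in rad, forces in N, time in s.
With the tool pointing down it reaches from about 275 to 1000 mm from the base axis. Payload 8.4 kg.
Tool frame: the origin (TCP) lies between the finger pads; the fingertips stand 8 mm ahead of it and the grasp point (between the pads) lies 11 mm behind it (tcp_to_tips is the distance from the TCP to the fingertips, in mm); z points along the fingers, y is the line along which they close (so a half turn about z gives the same grasp; the last joint's range is limited). The gripper opens to 85 mm and grips with 20 to 120 N. Pads are 22 mm wide; open, the fingers measure 114 mm over their backs; the gripper's body (76 mm by 85 mm) begins 54 mm behind the grasp point. The pads swing forward as they close: fully open they stand 13 mm farther back than shut.
Start: joints at [1.108, 0.353, 1.633, -0, 1.155, -0.002], TCP at [277.915, 559.814, 239.281] pointing down, gripper open.
Joint ranges: [-2.63, 2.63], [-0.92, 2.1], [0.06, 2.66], [-1.3, 4.44], [0, 2.69], [-3.02, 3.02]. Speed limits (rad/s): [2.22, 2.22, 2.79, 3.14, 3.14, 3.14].

INTERFACE

Orientations are given as [roll, pitch, yaw] about the fixed x, y, z axes, in that order (R = Rz(yaw) Ry(pitch) Rx(roll)).
In Python, from rig import * gives the robot as it stands.
- The arm moves only by the tool step_arm, never from a script. Its argument "motion" is a list of rows, each an object with "claw": the finger opening in mm, from 0 to 85.4; "delta_pos": the shift along the tool's x, y, z in mm, a list of three; "turn": the turn about the tool's z in rad. In form: [{"claw": claw, "delta_pos": [dx, dy, dz], "turn": turn}, ...]. A call has 1 to 8 rows; each row shifts and turns the commanded pose from where the row before left it, along the tool's axes as they then stand; what a row does not reach is not made up. A row lasts 1/12 s, in which the tool goes at most 41.7 mm and 7.16 degrees, less where a joint would pass 70% of its speed; a pose out of reach is approached as far as the arm can. A call is refused whole if a number of a shift passes 41.7 or a number of a turn 0.125, either way. A call with a gripper value outside its range is refused whole. The fingers move at their own pace and stop on an object; "force" is the grip in N (left out, the last holds). Time passes only in rows, so rows that do not move let the fingers close. It gives the time, the measured TCP pose, the force, the opening and the grip force at its end, in the units of the state.
- sense(): the state, without advancing time (a new reading comes with each control period).
- grab_frame(name): name is "scene" or "top" or "wrist"; returns a dict with "img" (384x512x3 uint8, red, green, blue), "vertical_fov" (degrees; the focal length in pixels is half the picture's height over the tangent of half this angle, whatever the lens; pixels are square), "cx", "cy" (the principal point, pixels), "R" (3x3) and "t" (3): a world point X has camera coordinates R X + t. Camera axes: x right, y down, z forward; pixel columns grow to the right and rows downward; lengths in mm; the calibration is good to about 2 mm. A picture is of the moment at which its call begins. There is no depth.
- sign_off(): hands the job in; it is judged then, once.
The state is a dict: "clock": time; "qpos": joint angles; "qvel": joint speeds; "joint_efforts": joint torques, N m; "eef_pos": TCP position; "tcp_rot": TCP orientation; "contact_force": force on the tool from outside, world axes, zero at the start; "wrist_torque": the same for the moment, N m; "opening": opening from 0.0 (shut) to 1.0 (fully open); "grasp_force": force on a finger pad.
Only numpy, scipy, OpenCV 4.12 (cv2) and the standard library are available. Lean on these libraries where they do the work, as an engineer would, in place of code of your own. Each camera call takes 0.05 s, during which the arm holds its last target. There are 200 camera calls.

TASK

The cordless power pack on the desk has tripped its overload cut-out. With the fingertips, press the thumb catch so that the lid springs ajar, push the lid up until it stands fully open, press the round reset button all the way in, then push the lid down until the catch holds it shut. Touch and push only: do not lift or shift the pack, and leave the things around it alone.

Things in the scene. Friction and masses are not known exactly. Their poses are not given: they have to be found in the camera images.
- power_pack: Cordless desk power pack standing loose on four rubber feet, about 2 kg: grey shell with black end cheeks, 104 (x) x 140 (y) x 55 mm high. Origin: middle of its underside; x points from the front (catch) to the back (hinge), y to its left, z up. Deck under the lid 38 mm up, with two flat round sockets on the right and the reset button left of the middle; front wall 50 mm high.
- lid (a joint): Angle (rad) of the flat grey lid, 98 long x 130 wide x 5 mm, about its hinge along y at x=+46, z=52.5 mm of the pack. 0 = shut, 1.45 = fully open (upright). A stiff damped hinge: above about 0.9 the lid stays where it is left; lower, it sinks onto a spring pin (at y=-24) that holds it ajar at about 0.45. The pin yields when the lid is pressed: shutting takes about 7 N on its front part.
- lid_edge (a point): Middle of the lid's free front edge, on its upper face, 99 mm from the hinge. Shut: x=-53, y=0, z=55 mm of the pack. Ajar, it stands about 43 mm higher and 10 mm farther back.
- catch (a joint): Angle (rad) of the black thumb catch on the pack's front, pivot at x=-50, z=30 mm of the pack. 0 = at rest, its hook over the lid's front edge; pressing the pad down swings the hook forward and the lid is free from about 0.16; stop at 0.3. About 2 to 4 N, spring return. When the lid is pressed shut the hook gives way by its ramp and snaps over the edge by itself.
- catch_pad (a point): Middle of the ribbed thumb pad's upper face, 41 (x) x 40 (y) mm, at rest at x=-80, y=0, z=44 mm of the pack; it goes down about 5 mm to free the lid, 9 mm to the stop. The hook's upright (32 mm wide, top 67 mm high) stands 22 mm behind this point and leans 5 mm towards it when pressed: keep the fingers clear of it.
- reset (a joint): Travel (m) of the overload cut-out's reset button: 0 = tripped (standing out), 0.006 = fully in. It moves at about 4 N and stays where it is pushed.
- reset_top (a point): Middle of the upper face of the round white reset button, 16 mm across, pressed straight down. Tripped: x=-18, y=+32, z=47.5 mm of the pack; pressed in, its top is 1.3 mm above its steel collar (21 mm across). Only reachable with the lid open.
- monitor_corner (a point): Obstacle: lower left corner of the fixed monitor, which hangs 230 to 570 mm above the desk to the right of the pack, its panel running 590 mm from here along world direction (-0.50, -0.86). Wrist and forearm must stay clear of it; leaning the hand 25 to 40 degrees back towards the pack's front (fingers pointing down and to the pack's back) gives room.
- lamp_head (a point): Obstacle: underside of the fixed desk lamp's head, a cylinder 70 mm across reaching from here to 370 mm up, left of and beyond the pack; its arm rises 430 mm high to the left.
- glue_stick: Bystander, not part of the job: glue stick standing upright at the left end of the pack, about 105 mm from its middle, 28 mm across, 94 mm high. Origin: middle of its underside.
- eraser: Bystander, not part of the job: small eraser, 23x52x13 mm, lying off the pack's front left corner. Origin: middle of its underside.
- charger: Bystander, not part of the job: white plug-in charger block, 60x60x28 mm, lying beside the pack's right end. Origin: middle of its underside.
- cup_white: Bystander, not part of the job: white paper cup, 72 mm across, 83 mm high, to the left near the desk's edge. Origin: middle of its underside.
- stapler: Bystander, not part of the job: black stapler, 34x131x46 mm, on the far part of the desk behind the pack. Origin: middle of its underside.
- pen_pot: Bystander, not part of the job: black pot with pens and scissors, 90 mm across, 175 mm high, behind the monitor. Origin: middle of its underside.

How it is judged:
By the outcome, as a careful person would: the job done as asked, in the order asked, and still so for the second after the job is handed in, with the robot touching nothing.
It also fails if it takes over 48 s, if anything falls off the work surface, if the arm or the gripper's body presses on something with over 40 N, if the wrist force passes 120 N, or if a joint passes its speed limit or range.

## Working session

There is one attempt and no reset: what is moved stays moved. The work goes in short steps, Python scripts to look and compute and a tool call to move; the robot and the scene stay as the last step left them, time stands still between calls to the robot, and variables do not carry over. Pictures are saved under pics/ and viewed, at most 10 in all, crops included, and the job is handed in when it is done.

Besides the shell and the picture viewer there is one more tool, called after "Request:" as name(argument=value, ...) on one line, values as JSON. step_arm: Moves the arm, as the interface text tells. Its arguments: {"type":"object","properties":{"motion":{"type":"array","items":{"type":"object","properties":{"claw":{"type":"number"},"delta_pos":{"type":"array","items":{"type":"number"}},"turn":{"type":"number"}}}},"force":{"type":"number"}},"required":["motion"]}

```bash
mkdir -p pics; ls; python3 - <<'E'
from rig import *
import cv2,json,numpy as np
s=sense(); print(s)
ims=[]
for n in ["scene","top","wrist"]:
    f=grab_frame(n); print(n,f["vertical_fov"],f["cx"],f["cy"],np.round(f["R"],4).tolist(),np.round(f["t"],1).tolist())
    np.savez(f"pics/{n}0.npz",**f)
    cv2.imwrite(f"pics/{n}0.png",cv2.cvtColor(f["img"],cv2.COLOR_RGB2BGR))
E
```

```text
pics
{'clock': 0.0, 'qpos': array([ 1.10761524e+00,  3.53655499e-01,  1.63415206e+00,  1.63056178e-06,
        1.15516896e+00, -2.40521462e-03]), 'qvel': array([-0.0007497 ,  0.00164607,  0.00089129, -0.00100985, -0.00092621,
        0.00056522]), 'joint_efforts': array([-4.62963126e-04, -6.05243111e+01, -3.42061365e+01, -9.31750105e-05,
        9.40108235e-03, -5.60659078e-05]), 'eef_pos': array([277.69641916, 559.39955994, 238.54939872]), 'tcp_rot': array([-3.14020879e+00, -4.81932162e-06,  2.68081612e+00]), 'contact_force': array([-0.47765669, -0.27547042, -0.61441949]), 'wrist_torque': array([ 0.01200078, -0.03695424,  0.02293019]), 'grasp_force': 0.0, 'opening': 0.99930949027306}
scene 52.74784078223607 258.1232509427388 185.95993847579246 [[0.7648, -0.6442, -0.0075], [-0.427, -0.4983, -0.7546], [0.4823, 0.5803, -0.6562]] [-171.3, 498.2, 507.6]
top 54.87529853874749 260.22995005279574 189.1547753138878 [[0.0183, -0.9998, 0.0003], [-0.99, -0.0182, -0.1402], [0.1402, 0.0023, -0.9901]] [328.9, 565.5, 1101.0]
wrist 65.51765389270241 252.27071418792204 191.76456708246798 [[0.4439, 0.8961, -0.001], [0.8581, -0.4248, 0.2886], [0.2582, -0.129, -0.9574]] [-623.1, -38.3, 379.3]
```

View pics/scene0.png

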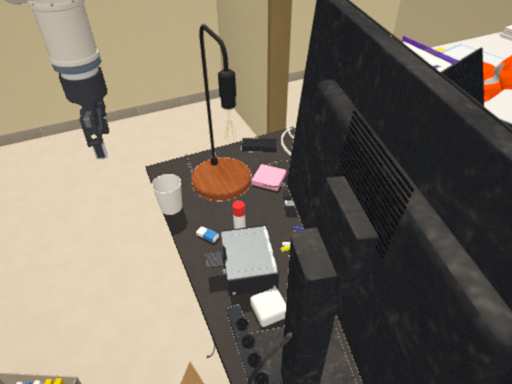

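View pics/top0.png

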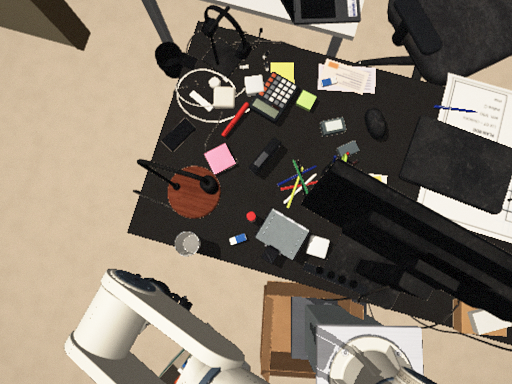

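The scene view shows the grey pack at about (250,255), with its black catch towards the left at (214,260). In the top view its lid is at about (283,233). Next I mask the lid.

```bash
cat > h.py <<'E'
import numpy as np, cv2
def load(n): return dict(np.load(f"pics/{n}.npz"))
def foc(f): return f["img"].shape[0]/2/np.tan(np.radians(float(f["vertical_fov"]))/2)
def ray(f,u,v):
    d=f["R"].T@np.array([(u-f["cx"])/foc(f),(v-f["cy"])/foc(f),1.]); return -f["R"].T@f["t"],d
def onz(f,u,v,z):
    o,d=ray(f,u,v); return o+d*(z-o[2])/d[2]
def proj(f,X):
    c=f["R"]@np.asarray(X,float)+f["t"]; return np.array([f["cx"],f["cy"]])+foc(f)*c[:2]/c[2]
def crop(f,x0,y0,w,h,k): return cv2.resize(f["img"][y0:y0+h,x0:x0+w,::-1],None,fx=k,fy=k,interpolation=cv2.INTER_CUBIC)
E
python3 - <<'E'
from h import *
t=load("top0");s=load("scene0")
for n,f,box in [("top",t,(245,195,75,75)),("scene",s,(205,215,85,85))]:
    x0,y0,w,h=box
    hsv=cv2.cvtColor(f["img"],cv2.COLOR_RGB2HSV)
    m=((hsv[...,2]>90)&(hsv[...,1]<70)).astype(np.uint8); k=np.zeros_like(m);k[y0:y0+h,x0:x0+w]=1;m*=k
    m=cv2.morphologyEx(m,cv2.MORPH_OPEN,np.ones((3,3)))
    for c in cv2.findContours(m,0,2)[0]:
        if cv2.contourArea(c)<300: continue
        r=cv2.minAreaRect(c);b=cv2.boxPoints(r)
        ap=cv2.approxPolyDP(cv2.convexHull(c),4,True)[:,0]
        print(n,cv2.contourArea(c),r[0],ap.tolist()); print(np.round([onz(f,*p,55) for p in ap]).tolist())
a=crop(t,235,185,100,100,4);b=crop(s,195,205,100,100,4)
cv2.imwrite("pics/c1.png",np.hstack([a,b]))
E
```

```text
top 1427.5 (282.1029357910156, 233.66177368164062) [[272, 209], [308, 229], [293, 258], [256, 237]]
[[497.0, 303.0, 55.0], [439.0, 194.0, 55.0], [353.0, 238.0, 55.0], [413.0, 349.0, 55.0]]
scene 2474.5 (246.23995971679688, 245.67999267578125) [[245, 216], [266, 227], [277, 272], [227, 279], [221, 231], [233, 216]]
[[486.0, 358.0, 55.0], [500.0, 299.0, 55.0], [435.0, 190.0, 55.0], [347.0, 243.0, 55.0], [415.0, 356.0, 55.0], [464.0, 377.0, 55.0]]
```

View pics/c1.png

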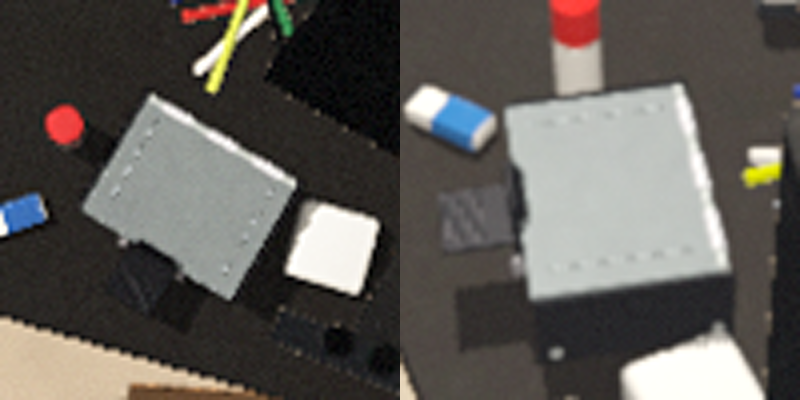

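The crops show the lid, with its corners at top pixels (273,209), (309,231), (293,260) and (256,237). The catch pad is on the front side, at about (271,254). The glue stick's red cap is at (251,216), and the charger is at (318,247).

The pack's yaw is about -29°, its origin is about (428,270), and the tool is already within about 3° of alignment. I'll move above the pad with the fingers shut, then take a wrist view.

Request:
step_arm(motion=[{"claw": 0, "delta_pos": [-25, -27, 8], "turn": 0}, {"claw": 0, "delta_pos": [-25, -27, 8], "turn": 0}, {"claw": 0, "delta_pos": [-25, -27, 8], "turn": 0}, {"claw": 0, "delta_pos": [-25, -27, 8], "turn": 0}, {"claw": 0, "delta_pos": [-25, -27, 8], "turn": 0.05}, {"claw": 0, "delta_pos": [-25, -27, 8], "turn": 0}, {"claw": 0, "delta_pos": [-25, -26, 8], "turn": 0}, {"claw": 0, "delta_pos": [0, 0, 0], "turn": 0}])

```text
clock: 0.82
eef_pos: [346.8, 306.8, 181.5]
tcp_rot: [-3.136, -0.0, 2.629]
contact_force: [-0.2, -0.1, 0.1]
opening: 0.002
grasp_force: 0.0
```

```bash
python3 - <<'E'
from rig import *
import rig
from h import *
print([n for n in dir(rig) if not n.startswith('_')])
s=sense(); print(s["clock"],s["eef_pos"],s["tcp_rot"],s["opening"],{k:v for k,v in s.items() if 'tip' in k})
for n in ["wrist","top"]:
    f=grab_frame(n); np.savez(f"pics/{n}1.npz",**f)
f=load("wrist1")
o=np.array([428,270.]);a=np.radians(-29);ux=np.array([np.cos(a),np.sin(a)]);uy=np.array([-ux[1],ux[0]])
P=lambda x,y,z:np.r_[o+ux*x+uy*y,z]
im=cv2.resize(f["img"][...,::-1],None,fx=1.5,fy=1.5)
for q in [(-53,65,55),(-53,-65,55),(46,65,55),(46,-65,55),(-80,0,44)]:
    cv2.circle(im,tuple(int(v*1.5) for v in proj(f,P(*q))),3,(0,0,255),-1)
cv2.imwrite("pics/w1.png",im)
t=load("top0");sc=load("scene0")
print(onz(t,303,193,230),onz(sc,290,200,230),onz(sc,292,230,230))
E
```

```text
['MotionError', 'grab_frame', 'sense', 'sign_off', 'tcp_to_tips']
0.8167 [346.75906454 306.750653   181.47071085] [-3.13618351e+00 -3.69017989e-04  2.62855411e+00] 0.0015512898691561498 {}
[524.51736831 229.10133248 230.        ] [468.9445857  198.92519201 230.        ] [421.05874474 143.94009749 230.        ]
```

View pics/w1.png

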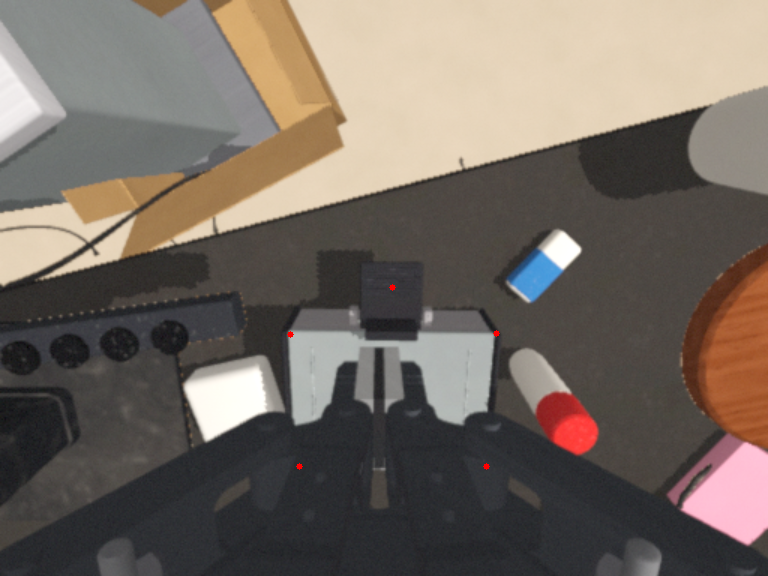

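The predicted lid corners fall on the visible ones: (291,332) and (494,333). The predicted pad centre is on the pad at (392,287). So the pose is good: origin (428,270), yaw -29°. Pressing the catch next.

Request:
step_arm(motion=[{"claw": 0, "delta_pos": [0, 7, 30], "turn": 0}, {"claw": 0, "delta_pos": [0, 0, 30], "turn": 0}, {"claw": 0, "delta_pos": [0, 0, 30], "turn": 0}, {"claw": 0, "delta_pos": [0, 0, 26], "turn": 0}, {"claw": 0, "delta_pos": [0, 0, 4], "turn": 0}, {"claw": 0, "delta_pos": [0, 0, 3], "turn": 0}, {"claw": 0, "delta_pos": [0, 0, 3], "turn": 0}, {"claw": 0, "delta_pos": [0, 0, 3], "turn": 0}])

```text
clock: 1.58
eef_pos: [351.8, 320.0, 55.4]
tcp_rot: [3.139, 0.001, 2.631]
contact_force: [-1.1, -0.3, -0.2]
opening: -0.003
grasp_force: 0.0
```

Request:
step_arm(motion=[{"claw": 0, "delta_pos": [0, 0, 3], "turn": 0}, {"claw": 0, "delta_pos": [0, 0, 3], "turn": 0}, {"claw": 0, "delta_pos": [0, 0, 2], "turn": 0}, {"claw": 0, "delta_pos": [0, 0, 0], "turn": 0}])

```text
clock: 1.92
eef_pos: [351.3, 319.2, 46.6]
tcp_rot: [3.14, 0.0, 2.631]
contact_force: [-0.9, 2.3, 2.8]
opening: 0.001
grasp_force: 1.4
```

```bash
python3 - <<'E'
from rig import *
from h import *
s=sense(); print(s["clock"],s["eef_pos"],s["contact_force"])
fs={}
for n in ["wrist","scene"]:
    f=grab_frame(n); np.savez(f"pics/{n}2.npz",**f); fs[n]=f
cv2.imwrite("pics/w2.png",np.hstack([cv2.resize(fs["wrist"]["img"][...,::-1],(400,300)),crop(fs["scene"],195,205,100,75,4)]))
E
```

```text
1.9167 [351.30313681 319.23767703  46.56694974] [-0.93687076  2.3179184   2.80719569]
```

View pics/w2.png

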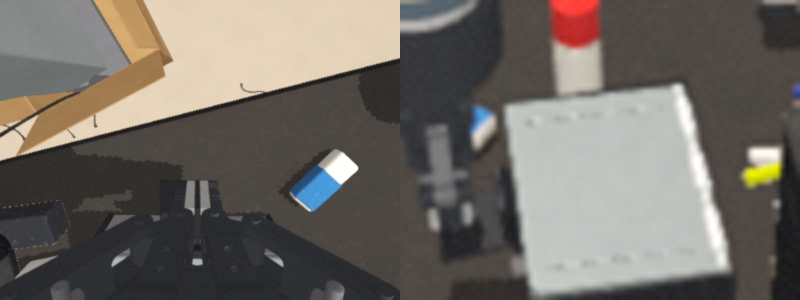

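The fingers are on the pad, at (445,190) in the scene crop, with about 2.8 N. The lid is still shut, so I press deeper.

Request:
step_arm(motion=[{"claw": 0, "delta_pos": [0, 0, 2], "turn": 0}, {"claw": 0, "delta_pos": [0, 0, 2], "turn": 0}, {"claw": 0, "delta_pos": [0, 0, 1.5], "turn": 0}, {"claw": 0, "delta_pos": [0, 0, 0], "turn": 0}, {"claw": 0, "delta_pos": [0, 0, 0], "turn": 0}])

```text
clock: 2.43
eef_pos: [351.0, 319.4, 41.7]
tcp_rot: [3.141, -0.0, 2.63]
contact_force: [-7.3, 3.5, 20.4]
opening: 0.006
grasp_force: 11.0
```

```bash
python3 - <<'E'
from rig import *
from h import *
s=sense(); print(s["clock"],s["eef_pos"],s["contact_force"])
f=grab_frame("scene"); np.savez("pics/scene3.npz",**f)
hsv=cv2.cvtColor(f["img"],cv2.COLOR_RGB2HSV);m=((hsv[...,2]>90)&(hsv[...,1]<70)).astype(np.uint8);k=np.zeros_like(m);k[190:300,205:290]=1
m=cv2.morphologyEx(m*k,cv2.MORPH_OPEN,np.ones((3,3)))
for c in cv2.findContours(m,0,2)[0]:
    if cv2.contourArea(c)>300: print(cv2.contourArea(c),cv2.approxPolyDP(cv2.convexHull(c),4,True)[:,0].tolist())
o=np.array([428,270.]);a=np.radians(-29);ux=np.array([np.cos(a),np.sin(a)]);uy=np.array([-ux[1],ux[0]])
P=lambda x,y,z:np.r_[o+ux*x+uy*y,z]
for y in(65,-65): print("shut",proj(f,P(-53,y,55)),"ajar",proj(f,P(-43,y,98)))
E
```

```text
2.4333 [351.02991658 319.3939334   41.72776757] [-7.29837555  3.49222157 20.38263133]
2332.0 [[245, 216], [266, 227], [277, 272], [229, 279], [223, 273], [224, 219]]
shut [221.48301753 232.24844193] ajar [224.65656048 218.30329693]
shut [229.39543037 279.51447857] ajar [233.25762496 265.46721161]
```

Request:
step_arm(motion=[{"claw": 0, "delta_pos": [0, 0, -6], "turn": 0}, {"claw": 0, "delta_pos": [4, 0, -15], "turn": 0}, {"claw": 0, "delta_pos": [4, 10, -20], "turn": 0}, {"claw": 0, "delta_pos": [0, 15, -12], "turn": 0}, {"claw": 0, "delta_pos": [0, 14, 0], "turn": 0}, {"claw": 0, "delta_pos": [0, 0, 0], "turn": 0}])

```text
clock: 2.98
eef_pos: [365.0, 358.9, 94.8]
tcp_rot: [3.138, 0.001, 2.631]
contact_force: [-0.3, 0.3, 0.3]
opening: 0.004
grasp_force: 0.0
```

```bash
cat >> h.py <<'E'
o=np.array([428,270.]);a=np.radians(-29);ux=np.array([np.cos(a),np.sin(a)]);uy=np.array([-ux[1],ux[0]])
P=lambda x,y,z:np.r_[o+ux*x+uy*y,z]
def tcp(s):
    e=s["eef_pos"];d=e[:2]-o; print("t",round(s["clock"],2),"pack xyz",np.round([d@ux,d@uy,e[2]],1),"yaw",round(s["tcp_rot"][2],3),"F pack",np.round([s["contact_force"][:2]@ux,s["contact_force"][:2]@uy,s["contact_force"][2]],1))
E
python3 - <<'E'
from rig import *
from h import *
tcp(sense())
fs={}
for n in ["wrist","scene"]:
    f=grab_frame(n); np.savez(f"pics/{n}4.npz",**f); fs[n]=f
cv2.imwrite("pics/w4.png",np.hstack([cv2.resize(fs["wrist"]["img"][...,::-1],(400,300)),crop(fs["scene"],195,205,100,75,4)]))
E
```

```text
t 2.98 pack xyz [-98.1  47.2  94.8] yaw 2.631 F pack [-0.4  0.1  0.3]
```

View pics/w4.png

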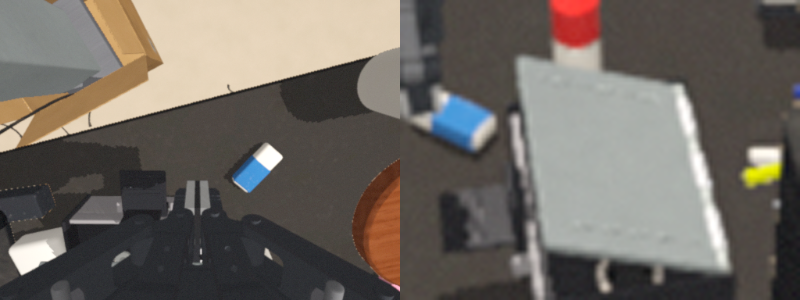

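The lid is ajar: its free corners are at scene (224,219) and (233,267), as computed. Now I bring the fingers to its front edge at y=+45 and push it along its arc.

Request:
step_arm(motion=[{"claw": 0, "delta_pos": [-18, -1, 8], "turn": 0}, {"claw": 0, "delta_pos": [-16, -1, 8], "turn": 0}, {"claw": 0, "delta_pos": [-5, 0, 0], "turn": 0}, {"claw": 0, "delta_pos": [-5, 0, -2], "turn": 0}, {"claw": 0, "delta_pos": [-4, 0, -6], "turn": 0}, {"claw": 0, "delta_pos": [-4, 0, -6], "turn": 0}, {"claw": 0, "delta_pos": [-4, 0, -6], "turn": 0}, {"claw": 0, "delta_pos": [0, 0, 0], "turn": 0}])

```text
clock: 3.75
eef_pos: [410.3, 327.1, 98.6]
tcp_rot: [-3.141, -0.001, 2.63]
contact_force: [-4.0, 0.5, 1.5]
opening: 0.0
grasp_force: 1.3
```

```bash
cat > look.py <<'E'
from rig import *
from h import *
import sys
tcp(sense()); k=sys.argv[1]
f=grab_frame("scene"); np.savez(f"pics/scene{k}.npz",**f)
for i in range(5,16,2):
    th=i/10
    print(th,[np.round(proj(f,P(46-99*np.cos(th)-2.5*np.sin(th),y,52.5+99*np.sin(th)+2.5*np.cos(th)))).tolist() for y in(65,-65)])
cv2.imwrite(f"pics/s{k}.png",crop(f,190,150,120,150,4))
E
python3 look.py 5
```

```text
t 3.75 pack xyz [-43.2  41.3  98.6] yaw 2.63 F pack [-3.7 -1.5  1.5]
0.5 [[225.0, 217.0], [234.0, 264.0]]
0.7 [[229.0, 211.0], [239.0, 258.0]]
0.9 [[235.0, 206.0], [246.0, 252.0]]
1.1 [[243.0, 201.0], [254.0, 247.0]]
1.3 [[251.0, 198.0], [264.0, 244.0]]
1.5 [[260.0, 195.0], [274.0, 241.0]]
```

View pics/s5.png

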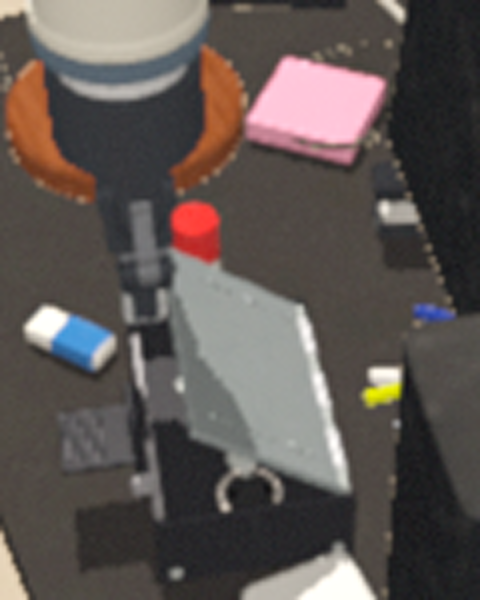

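The lid is being pushed up: its free corners are at scene (234,212) and (237,259), so the angle is about 0.7, with 4 N on the fingers. I carry on along the arc.

Request:
step_arm(motion=[{"claw": 0, "delta_pos": [-4.5, 0.5, -5], "turn": 0}, {"claw": 0, "delta_pos": [-4.5, 0.5, -5], "turn": 0}, {"claw": 0, "delta_pos": [-4.5, 0.5, -5], "turn": 0}, {"claw": 0, "delta_pos": [-4.5, 0.5, -5], "turn": 0}, {"claw": 0, "delta_pos": [-4.5, 0, -3.5], "turn": 0}, {"claw": 0, "delta_pos": [-4.5, 0, -3.5], "turn": 0}, {"claw": 0, "delta_pos": [-4.5, 0, -3], "turn": 0}, {"claw": 0, "delta_pos": [-4.5, 0, -3], "turn": 0}])

```text
clock: 4.47
eef_pos: [443.9, 311.4, 131.1]
tcp_rot: [3.141, 0.0, 2.631]
contact_force: [-0.5, 0.3, -0.9]
opening: 0.002
grasp_force: 0.3
```

Request:
step_arm(motion=[{"claw": 0, "delta_pos": [-4.5, 0, -2.5], "turn": 0}, {"claw": 0, "delta_pos": [-4.5, 0, -2.5], "turn": 0}, {"claw": 0, "delta_pos": [-4.5, 0, -2], "turn": 0}, {"claw": 0, "delta_pos": [-4.5, 0, -2], "turn": 0}, {"claw": 0, "delta_pos": [0, 0, 0], "turn": 0}])

```text
clock: 4.88
eef_pos: [460.0, 302.7, 140.2]
tcp_rot: [3.141, 0.001, 2.63]
contact_force: [0.8, -0.4, -0.3]
opening: -0.0
grasp_force: 0.0
```

```bash
python3 look.py 6
```

```text
t 4.88 pack xyz [ 12.2  44.1 140.2] yaw 2.63 F pack [ 0.9  0.  -0.3]
0.5 [[225.0, 217.0], [234.0, 264.0]]
0.7 [[229.0, 211.0], [239.0, 258.0]]
0.9 [[235.0, 206.0], [246.0, 252.0]]
1.1 [[243.0, 201.0], [254.0, 247.0]]
1.3 [[251.0, 198.0], [264.0, 244.0]]
1.5 [[260.0, 195.0], [274.0, 241.0]]
```

View pics/s6.png

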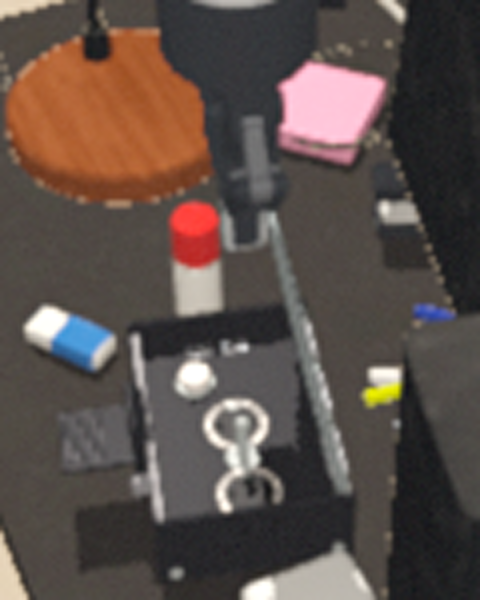

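The lid is nearly upright: its top left corner is at scene (258,203). The reset button shows at (239,244), as expected. I finish the push gently.

Request:
step_arm(motion=[{"claw": 0, "delta_pos": [-4, 0, -1.5], "turn": 0}, {"claw": 0, "delta_pos": [-4, 0, -1.5], "turn": 0}, {"claw": 0, "delta_pos": [-3, 0, -1], "turn": 0}, {"claw": 0, "delta_pos": [-2.5, 0, -0.5], "turn": 0}, {"claw": 0, "delta_pos": [0, 0, 0], "turn": 0}])

```text
clock: 5.35
eef_pos: [470.5, 296.1, 143.9]
tcp_rot: [-3.141, -0.001, 2.63]
contact_force: [-3.8, 2.3, -2.5]
opening: -0.0
grasp_force: 2.4
```

```bash
python3 -c "
from rig import *
from h import *
tcp(sense())"
```

```text
t 5.35 pack xyz [ 24.5  43.4 143.9] yaw 2.63 F pack [-4.5  0.1 -2.5]
```

Request:
step_arm(motion=[{"claw": 0, "delta_pos": [-1.5, 0, 0], "turn": 0}, {"claw": 0, "delta_pos": [-1.5, 0, 0], "turn": 0}, {"claw": 0, "delta_pos": [0, 0, 0], "turn": 0}, {"claw": 0, "delta_pos": [0, 0, 0], "turn": 0}])

```text
clock: 5.68
eef_pos: [473.0, 294.7, 144.0]
tcp_rot: [-3.141, -0.001, 2.631]
contact_force: [-4.2, 1.4, -2.4]
opening: 0.002
grasp_force: 2.4
```

```bash
python3 -c "
from rig import *
from h import *
tcp(sense())"
```

```text
t 5.68 pack xyz [ 27.4  43.4 144. ] yaw 2.631 F pack [-4.3 -0.8 -2.4]
```

Request:
step_arm(motion=[{"claw": 0, "delta_pos": [-1.5, 0, 0], "turn": 0}, {"claw": 0, "delta_pos": [-1, 0, 0], "turn": 0}, {"claw": 0, "delta_pos": [0, 0, 0], "turn": 0}, {"claw": 0, "delta_pos": [0, 0, 0], "turn": 0}])

```text
clock: 6.02
eef_pos: [475.3, 293.4, 144.1]
tcp_rot: [-3.141, -0.0, 2.631]
contact_force: [-3.7, 1.8, -4.1]
opening: 0.001
grasp_force: 2.4
```

```bash
python3 look.py 7; python3 - <<'E'
from h import *
# pack shift check: front-left foot/strip edges unchanged? compare static pack region
a=load("scene6")["img"].astype(float);b=load("scene7")["img"].astype(float)
print(np.abs(a-b)[225:285,205:265].mean(), np.abs(a-b)[260:290,270:285].mean())
E
```

```text
t 6.02 pack xyz [ 30.   43.4 144.1] yaw 2.631 F pack [-4.1 -0.2 -4.1]
0.5 [[225.0, 217.0], [234.0, 264.0]]
0.7 [[229.0, 211.0], [239.0, 258.0]]
0.9 [[235.0, 206.0], [246.0, 252.0]]
1.1 [[243.0, 201.0], [254.0, 247.0]]
1.3 [[251.0, 198.0], [264.0, 244.0]]
1.5 [[260.0, 195.0], [274.0, 241.0]]
19.886296296296297 11.075555555555555
```

View pics/s7.png

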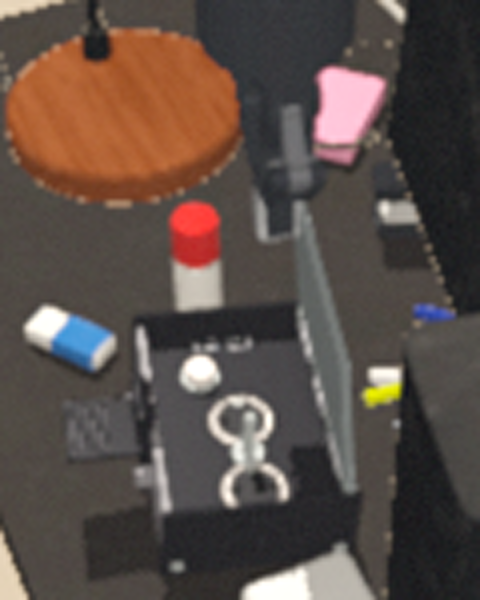

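The lid stands fully open, its top left corner at scene (265,201). The last push slid the pack back a few mm: the button went from (238.2,244.5) to (240,243). I back off and re-measure the pack before pressing reset.

Request:
step_arm(motion=[{"claw": 0, "delta_pos": [15, 0, 0], "turn": 0}, {"claw": 0, "delta_pos": [30, 0, -5], "turn": 0}, {"claw": 0, "delta_pos": [35, 0, -10], "turn": 0}, {"claw": 0, "delta_pos": [30, 0, -10], "turn": 0}, {"claw": 0, "delta_pos": [0, 0, 0], "turn": 0}, {"claw": 0, "delta_pos": [0, 0, 0], "turn": 0}])

```text
clock: 6.57
eef_pos: [379.3, 349.0, 170.7]
tcp_rot: [3.138, 0.002, 2.634]
contact_force: [-0.3, 0.2, 0.4]
opening: -0.002
grasp_force: 0.0
```

```bash
python3 - <<'E'
from rig import *
from h import *
tcp(sense())
F={n:grab_frame(n) for n in("wrist","scene")}
for n,f in F.items(): np.savez(f"pics/{n}8.npz",**f)
f=F["scene"];x0,y0=225,230
for nm,g in(("6",load("scene6")),("8",f)):
    m=(g["img"][230:255,225:250].min(2)>150).astype(np.uint8)
    n,l,st,c=cv2.connectedComponentsWithStats(m)
    for i in range(1,n):
        if st[i,4]>15: u,v=c[i]+[225,230]; X=onz(g,u,v,47); print(nm,st[i,4],u,v,X,"pack",(X[:2]-o)@ux,(X[:2]-o)@uy)
print("exp",proj(f,P(-18,32,47)))
f=F["wrist"]
im=cv2.resize(f["img"][...,::-1],None,fx=1.5,fy=1.5)
for q in [(-18,32,47.5),(-52,70,50),(-52,-70,50),(-80,0,44)]:
    p=proj(f,P(*q));print(q,p*1.5);cv2.circle(im,tuple(int(v*1.5) for v in p),2,(0,0,255),-1)
cv2.imwrite("pics/w8.png",im)
E
```

```text
t 6.57 pack xyz [-80.9  45.5 170.7] yaw 2.634 F pack [-0.3  0.   0.4]
6 73 238.0958904109589 243.8904109589041 [424.66005227 306.72436207  47.        ] pack -20.725508139745756 30.500612008151148
6 21 245.28571428571428 251.76190476190476 [422.8834212  278.96440259  47.        ] pack -8.82108926385888 5.359876543134712
8 73 238.0958904109589 243.8904109589041 [424.66005227 306.72436207  47.        ] pack -20.725508139745756 30.500612008151148
8 21 245.28571428571428 251.76190476190476 [422.8834212  278.96440259  47.        ] pack -8.82108926385888 5.359876543134712
exp [239.20342873 243.19474858]
(-18, 32, 47.5) [358.52569102 374.63818383]
(-52, 70, 50) [419.61979408 326.4650147 ]
(-52, -70, 50) [190.85507068 326.96975744]
(-80, 0, 44) [304.61536256 280.0477452 ]
```

View pics/w8.png

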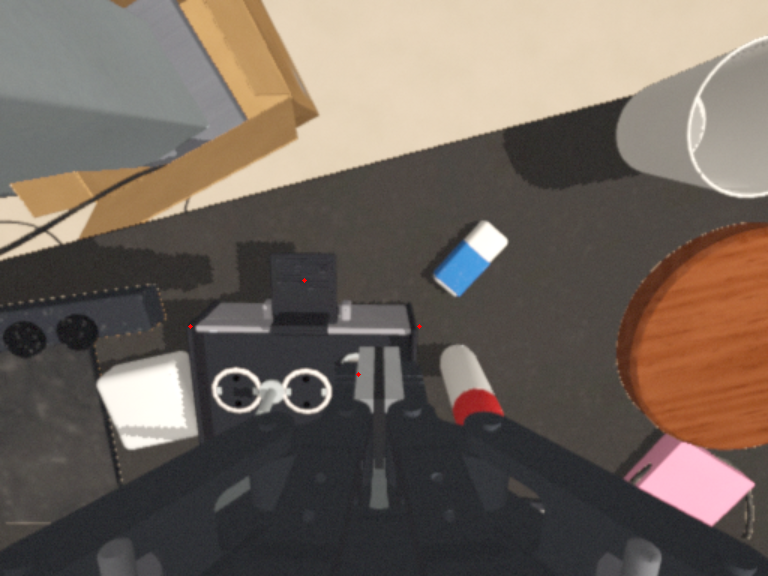

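The scene view puts the button exactly where it was before the last push, so the pack only rocked and settled back. In the wrist view the button peeks out at (350,358) beside the finger. I use button = (-20,31) in the pack frame and press.

Request:
step_arm(motion=[{"claw": 0, "delta_pos": [-30, -7, 8], "turn": 0}, {"claw": 0, "delta_pos": [-29, -7, 8], "turn": 0}, {"claw": 0, "delta_pos": [0, 0, 25], "turn": 0}, {"claw": 0, "delta_pos": [0, 0, 25], "turn": 0}, {"claw": 0, "delta_pos": [0, 0, 25], "turn": 0}, {"claw": 0, "delta_pos": [0, 0, 14], "turn": 0}, {"claw": 0, "delta_pos": [0, 0, 0], "turn": 0}, {"claw": 0, "delta_pos": [0, 0, 0], "turn": 0}])

```text
clock: 7.33
eef_pos: [424.6, 305.5, 63.6]
tcp_rot: [-3.14, -0.0, 2.63]
contact_force: [0.1, -0.6, 0.5]
opening: 0.003
grasp_force: 0.0
```

```bash
python3 -c "
from rig import *
from h import *
tcp(sense())"
```

```text
t 7.33 pack xyz [-20.2  29.4  63.6] yaw 2.63 F pack [ 0.4 -0.5  0.5]
```

Request:
step_arm(motion=[{"claw": 0, "delta_pos": [1, 1.5, 4], "turn": 0}, {"claw": 0, "delta_pos": [0, 0, 3], "turn": 0}, {"claw": 0, "delta_pos": [0, 0, 2.5], "turn": 0}, {"claw": 0, "delta_pos": [0, 0, 2], "turn": 0}, {"claw": 0, "delta_pos": [0, 0, 2], "turn": 0}, {"claw": 0, "delta_pos": [0, 0, 1.5], "turn": 0}, {"claw": 0, "delta_pos": [0, 0, 0], "turn": 0}])

```text
clock: 7.92
eef_pos: [424.7, 308.6, 49.6]
tcp_rot: [3.14, 0.001, 2.631]
contact_force: [0.8, 1.4, 2.8]
opening: 0.0
grasp_force: 1.2
```

```bash
python3 -c "
from rig import *
from h import *
tcp(sense())"
```

```text
t 7.92 pack xyz [-21.6  32.1  49.6] yaw 2.631 F pack [0.1 1.6 2.8]
```

Still at the button's sliding force, so I press on until it hits the stop.

Request:
step_arm(motion=[{"claw": 0, "delta_pos": [0, 0, 1.5], "turn": 0}, {"claw": 0, "delta_pos": [0, 0, 1.5], "turn": 0}, {"claw": 0, "delta_pos": [0, 0, 0], "turn": 0}, {"claw": 0, "delta_pos": [0, 0, 0], "turn": 0}])

```text
clock: 8.25
eef_pos: [424.9, 308.7, 49.1]
tcp_rot: [3.14, 0.001, 2.631]
contact_force: [-6.7, -4.9, 39.0]
opening: -0.001
grasp_force: 19.6
```

```bash
python3 -c "
from rig import *
from h import *
tcp(sense())"
```

```text
t 8.25 pack xyz [-21.5  32.3  49.1] yaw 2.631 F pack [-3.5 -7.6 39. ]
```

The reset button is in: 39 N at its stop, at the expected height. Next I retreat upward and turn the hand a quarter turn. With the fingers then straddling the lid's top edge, the hand stays farther from the monitor.

Request:
step_arm(motion=[{"claw": 0, "delta_pos": [0, 0, -8], "turn": 0}, {"claw": 0, "delta_pos": [2, 0, -24], "turn": 0}, {"claw": 0, "delta_pos": [3, 0, -24], "turn": 0}, {"claw": 0, "delta_pos": [5, 0, -24], "turn": 0}, {"claw": 0, "delta_pos": [5, 0, -24], "turn": 0}, {"claw": 0, "delta_pos": [5, 0, -24], "turn": 0}, {"claw": 0, "delta_pos": [5, 0, -15], "turn": 0}, {"claw": 0, "delta_pos": [5, 0, 0], "turn": 0.12}])

```text
clock: 8.92
eef_pos: [398.8, 323.9, 192.4]
tcp_rot: [3.137, 0.001, 2.513]
contact_force: [0.9, 0.3, -0.0]
opening: -0.002
grasp_force: 0.0
```

Request:
step_arm(motion=[{"claw": 40, "delta_pos": [0, 0, 0], "turn": 0.12}, {"claw": 40, "delta_pos": [0, 0, 0], "turn": 0.12}, {"claw": 40, "delta_pos": [0, 0, 0], "turn": 0.12}, {"claw": 40, "delta_pos": [0, 0, 0], "turn": 0.12}, {"claw": 40, "delta_pos": [0, 0, 0], "turn": 0.12}, {"claw": 40, "delta_pos": [0, 0, 0], "turn": 0.12}, {"claw": 40, "delta_pos": [0, 0, 0], "turn": 0.12}, {"claw": 40, "delta_pos": [0, 0, 0], "turn": 0.12}])

```text
clock: 9.58
eef_pos: [397.4, 322.4, 188.9]
tcp_rot: [-3.141, 0.001, 1.545]
contact_force: [-0.7, 0.2, 0.3]
opening: 0.468
grasp_force: 0.0
```

Request:
step_arm(motion=[{"claw": 40, "delta_pos": [0, 0, 0], "turn": 0.12}, {"claw": 40, "delta_pos": [0, 0, 0], "turn": 0.12}, {"claw": 40, "delta_pos": [0, 0, 0], "turn": 0.12}, {"claw": 40, "delta_pos": [0, 0, 0], "turn": 0.12}, {"claw": 40, "delta_pos": [0, 0, 0], "turn": 0}])

```text
clock: 10.0
eef_pos: [397.4, 322.5, 188.9]
tcp_rot: [-3.141, 0.001, 1.065]
contact_force: [0.3, -0.2, 0.5]
opening: 0.471
grasp_force: 0.0
```

```bash
python3 - <<'E'
from rig import *
from h import *
import rig
s=sense();tcp(s);print(s["qpos"],s["opening"]);print("tips",tcp_to_tips() if callable(tcp_to_tips) else tcp_to_tips)
f=grab_frame("scene");np.savez("pics/scene9.npz",**f)
# button state: centroid + lid
m=(f["img"][230:255,225:250].min(2)>150).astype(np.uint8)
n,l,st,c=cv2.connectedComponentsWithStats(m)
print([(st[i,4],c[i]+[225,230]) for i in range(1,n) if st[i,4]>15], "exp in",proj(f,P(-20,31,41)))
# lid (grey) mask
hsv=cv2.cvtColor(f["img"],cv2.COLOR_RGB2HSV);m=((hsv[...,2]>70)&(hsv[...,1]<70)).astype(np.uint8);k=np.zeros_like(m);k[190:280,255:285]=1
for c in cv2.findContours(m*k,0,2)[0]:
    if cv2.contourArea(c)>80: print("lid",cv2.contourArea(c),cv2.approxPolyDP(cv2.convexHull(c),3,True)[:,0].tolist())
for th in(1.3,1.45):
    print(th,[np.round(proj(f,P(46-99*np.cos(th)+2.5*np.sin(th),y,52.5+99*np.sin(th)+2.5*np.cos(th)))).tolist() for y in(65,-65)])
# monitor left silhouette in initial scene frame, and top-view corner hypothesis
g=load("scene0")["img"].max(2)
for r in range(120,240,10): print(r,[int(v) for v in g[r,270:320:4]])
sc=load("scene0");t=load("top0")
for u,v in((303,193),(308,197),(303,200)): X=onz(t,u,v,230);print(X,proj(sc,X),(X[:2]-o)@ux,(X[:2]-o)@uy)
E
```

```text
t 10.0 pack xyz [-52.2  31.1 188.9] yaw 1.065 F pack [0.4 0.  0.5]
[6.78667204e-01 2.36625198e-01 1.92155891e+00 8.78523394e-05
 9.84575935e-01 1.18409811e+00] 0.47122181668987817
tips 8.0
[(np.int32(65), array([238.30769231, 245.04615385])), (np.int32(21), array([245.28571429, 251.76190476]))] exp in [238.49410758 245.43702883]
lid 2183.0 [[284, 190], [284, 279], [255, 276], [255, 190]]
1.3 [[253.0, 197.0], [266.0, 243.0]]
1.45 [[260.0, 196.0], [274.0, 241.0]]
120 [123, 118, 119, 117, 189, 229, 229, 26, 35, 33, 38, 32, 42]
130 [124, 120, 99, 74, 204, 115, 86, 33, 32, 33, 37, 36, 36]
140 [52, 54, 77, 210, 80, 79, 43, 34, 33, 31, 32, 35, 39]
150 [39, 43, 80, 77, 215, 79, 32, 32, 40, 29, 33, 31, 40]
160 [80, 83, 78, 81, 118, 61, 35, 33, 29, 38, 33, 35, 31]
170 [255, 255, 255, 255, 144, 35, 39, 33, 30, 35, 31, 27, 36]
180 [255, 255, 255, 154, 57, 31, 36, 33, 34, 30, 37, 33, 35]
190 [58, 132, 78, 79, 68, 43, 31, 35, 35, 31, 33, 36, 34]
200 [79, 75, 80, 79, 168, 127, 28, 32, 32, 42, 38, 46, 44]
210 [79, 81, 81, 81, 51, 50, 52, 31, 34, 33, 35, 35, 37]
220 [77, 81, 80, 80, 80, 79, 79, 81, 32, 35, 36, 37, 31]
230 [79, 78, 73, 76, 77, 75, 129, 102, 84, 86, 88, 81, 51]
[524.51736831 229.10133248 230.        ] [300.12463565 178.94841469] 104.24405987097566 11.021768071278558
[514.43374023 216.29302584 230.        ] [301.11721534 184.49711651] 101.63431031580433 -5.0692692361038
[506.48040661 229.0630264  230.        ] [293.35820885 182.9389445 ] 88.48714887104069 2.243772265498748
```

The button is in: its image centroid matches the pressed height. I open the claw to 60 and straddle the lid's top edge at y=+45, with the hand centre kept forward, well clear of the monitor.

Request:
step_arm(motion=[{"claw": 60, "delta_pos": [7, 16, 0], "turn": 0}, {"claw": 60, "delta_pos": [7, 16, 0], "turn": 0}, {"claw": 60, "delta_pos": [0, 16, 0], "turn": 0}, {"claw": 60, "delta_pos": [0, 16, 0], "turn": 0}, {"claw": 60, "delta_pos": [0, 0, 0], "turn": 0}, {"claw": 60, "delta_pos": [0, 0, 0], "turn": 0}])

```text
clock: 10.55
eef_pos: [460.8, 304.0, 189.0]
tcp_rot: [-3.141, 0.001, 1.073]
contact_force: [-0.1, -0.4, -0.6]
opening: 0.703
grasp_force: 0.0
```

```bash
python3 - <<'E'
from rig import *
from h import *
s=sense();tcp(s);print(s["opening"]*85.4)
f=grab_frame("scene");np.savez("pics/scene10.npz",**f)
w=grab_frame("wrist");np.savez("pics/wrist10.npz",**w)
# lid's right top corner: column profile of grey between rows 225..250
hsv=cv2.cvtColor(f["img"],cv2.COLOR_RGB2HSV)
for r in (238,241,244,248,255): print(r,[int(v) for v in f["img"][r,258:288,1]])
E
```

```text
t 10.55 pack xyz [ 12.2  45.6 189. ] yaw 1.073 F pack [ 0.2 -0.4 -0.6]
60.06578900056164
238 [85, 83, 84, 84, 84, 82, 94, 118, 123, 103, 112, 125, 110, 77, 73, 73, 72, 71, 74, 73, 73, 74, 72, 74, 74, 74, 76, 77, 73, 72]
241 [86, 86, 86, 86, 84, 85, 70, 61, 93, 106, 105, 118, 124, 111, 74, 71, 72, 73, 73, 74, 73, 71, 70, 70, 87, 110, 112, 114, 112, 112]
244 [86, 86, 82, 84, 84, 83, 82, 74, 101, 127, 104, 109, 128, 116, 86, 71, 71, 70, 71, 72, 74, 73, 67, 84, 167, 217, 225, 226, 228, 231]
248 [88, 87, 87, 87, 87, 85, 85, 76, 64, 112, 137, 102, 110, 125, 110, 78, 69, 73, 74, 75, 74, 77, 126, 200, 235, 238, 234, 228, 221, 214]
255 [84, 86, 85, 85, 87, 86, 84, 80, 59, 40, 40, 73, 104, 110, 128, 115, 82, 71, 71, 72, 76, 73, 72, 75, 75, 76, 72, 73, 73, 77]
```

Request:
step_arm(motion=[{"claw": 60, "delta_pos": [0, 0, 25], "turn": 0}, {"claw": 60, "delta_pos": [0, 0, 25], "turn": 0}, {"claw": 60, "delta_pos": [0, 0, 0], "turn": 0}, {"claw": 60, "delta_pos": [0, -5, 0], "turn": 0}, {"claw": 60, "delta_pos": [0, -5, 0], "turn": 0}, {"claw": 60, "delta_pos": [0, -5, 0], "turn": 0}, {"claw": 60, "delta_pos": [0, -5, 0], "turn": 0}, {"claw": 60, "delta_pos": [0, -5, 1], "turn": 0}])

```text
clock: 11.32
eef_pos: [438.8, 317.2, 139.4]
tcp_rot: [3.141, -0.002, 1.071]
contact_force: [0.7, -0.4, -0.3]
opening: 0.699
grasp_force: 0.2
```

```bash
python3 - <<'E'
from rig import *
from h import *
tcp(sense())
f=grab_frame("scene");np.savez("pics/scene11.npz",**f)
for r in (238,244,248,255,262): print(r,[int(v) for v in f["img"][r,240:282,1]])
E
```

```text
t 11.32 pack xyz [-13.4  46.5 139.4] yaw 1.071 F pack [ 0.8  0.  -0.3]
238 [146, 134, 114, 80, 60, 103, 135, 132, 114, 104, 106, 105, 87, 85, 88, 85, 102, 121, 115, 104, 98, 100, 99, 99, 105, 115, 124, 148, 161, 121, 76, 71, 73, 71, 73, 73, 71, 71, 71, 72, 72, 71]
244 [255, 255, 241, 185, 103, 88, 90, 90, 90, 88, 89, 89, 88, 89, 86, 84, 85, 101, 119, 122, 113, 101, 96, 94, 100, 99, 105, 115, 138, 193, 203, 107, 70, 72, 74, 72, 71, 71, 72, 72, 68, 84]
248 [213, 204, 134, 79, 88, 88, 85, 84, 87, 86, 88, 81, 84, 86, 87, 87, 85, 85, 83, 94, 114, 125, 113, 103, 109, 109, 106, 101, 108, 139, 194, 203, 110, 70, 74, 74, 73, 77, 73, 79, 129, 201]
255 [117, 221, 247, 159, 94, 94, 104, 106, 137, 194, 215, 181, 108, 81, 157, 229, 234, 122, 53, 38, 40, 39, 38, 74, 113, 127, 119, 105, 111, 118, 110, 127, 146, 113, 74, 70, 72, 70, 72, 73, 76, 74]
262 [91, 91, 89, 88, 100, 125, 170, 230, 243, 197, 157, 168, 205, 216, 153, 89, 80, 60, 39, 39, 36, 39, 41, 39, 42, 37, 34, 55, 98, 125, 121, 113, 117, 127, 140, 127, 78, 68, 74, 72, 72, 73]
```

The lid is following: its upper face now shows at columns 256–270. I continue along the arc.

Request:
step_arm(motion=[{"claw": 60, "delta_pos": [0, -5, 2], "turn": 0}, {"claw": 60, "delta_pos": [0, -5, 2], "turn": 0}, {"claw": 60, "delta_pos": [0, -5, 2], "turn": 0}, {"claw": 60, "delta_pos": [0, -5, 3], "turn": 0}, {"claw": 60, "delta_pos": [0, -5, 4], "turn": 0}, {"claw": 60, "delta_pos": [0, -5, 4], "turn": 0}, {"claw": 60, "delta_pos": [0, -3, 4], "turn": 0}, {"claw": 60, "delta_pos": [0, -3, 4], "turn": 0}])

```text
clock: 12.03
eef_pos: [406.8, 333.7, 112.7]
tcp_rot: [-3.141, 0.0, 1.071]
contact_force: [-0.3, -0.0, 0.0]
opening: 0.704
grasp_force: 0.1
```

Request:
step_arm(motion=[{"claw": 60, "delta_pos": [0, 0, 0], "turn": 0}, {"claw": 60, "delta_pos": [0, 0, -10], "turn": 0}, {"claw": 60, "delta_pos": [0, 0, -20], "turn": 0}, {"claw": 0, "delta_pos": [0, 0, -20], "turn": 0}, {"claw": 0, "delta_pos": [0, 0, 0], "turn": 0}, {"claw": 0, "delta_pos": [0, 0, 0], "turn": 0}, {"claw": 0, "delta_pos": [0, 0, 0], "turn": 0}, {"claw": 0, "delta_pos": [0, 0, 0], "turn": 0}])

```text
clock: 12.7
eef_pos: [407.0, 333.2, 162.7]
tcp_rot: [-3.141, 0.001, 1.071]
contact_force: [0.7, 0.0, 0.1]
opening: 0.005
grasp_force: 0.0
```

```bash
cat > lid.py <<'E'
from rig import *
from h import *
import sys
s=sense();tcp(s);print(s["opening"])
f=grab_frame("scene");np.savez(f"pics/scene{sys.argv[1]}.npz",**f)
hsv=cv2.cvtColor(f["img"],cv2.COLOR_RGB2HSV);m=((hsv[...,2]>90)&(hsv[...,1]<70)).astype(np.uint8);k=np.zeros_like(m);k[190:300,205:280]=1
m=cv2.morphologyEx(m*k,cv2.MORPH_OPEN,np.ones((3,3)))
for c in cv2.findContours(m,0,2)[0]:
    if cv2.contourArea(c)>200: print(cv2.contourArea(c),cv2.approxPolyDP(cv2.convexHull(c),3,True)[:,0].tolist())
for th in(0,.45,.7,.9):
    print(th,[np.round(proj(f,P(46-99*np.cos(th)+2.5*np.sin(th),y,52.5+99*np.sin(th)+2.5*np.cos(th)))).tolist() for y in(65,-65)])
E
python3 lid.py 12
```

```text
t 12.7 pack xyz [-49.1  45.1 162.7] yaw 1.071 F pack [0.6 0.4 0.1]
0.004565319920471145
220.0 [[279, 291], [279, 299], [251, 299], [273, 286]]
2265.0 [[224, 218], [245, 216], [266, 227], [277, 272], [230, 277], [223, 273]]
0 [[221.0, 232.0], [229.0, 280.0]]
0.45 [[225.0, 218.0], [234.0, 265.0]]
0.7 [[231.0, 211.0], [240.0, 258.0]]
0.9 [[237.0, 205.0], [248.0, 252.0]]
```

The lid is released and rests ajar at 0.45: its left corner is at (224,218). With the claw shut I move over the front middle, clear of the hook, and press the lid down.

Request:
step_arm(motion=[{"claw": 0, "delta_pos": [-22, 11, 10], "turn": 0}, {"claw": 0, "delta_pos": [-22, 12, 15], "turn": 0}, {"claw": 0, "delta_pos": [0, 0, 20], "turn": 0}, {"claw": 0, "delta_pos": [0, 0, 15], "turn": 0}, {"claw": 0, "delta_pos": [0, 0, 6], "turn": 0}, {"claw": 0, "delta_pos": [0, 0, 6], "turn": 0}, {"claw": 0, "delta_pos": [0, 0, 5], "turn": 0}, {"claw": 0, "delta_pos": [0, 0, 5], "turn": 0}])

```text
clock: 13.42
eef_pos: [406.6, 284.5, 81.3]
tcp_rot: [3.141, -0.001, 1.071]
contact_force: [-1.3, 0.2, 3.3]
opening: 0.003
grasp_force: 1.2
```

Request:
step_arm(motion=[{"claw": 0, "delta_pos": [0, 0, 4], "turn": 0}, {"claw": 0, "delta_pos": [0, 0, 4], "turn": 0}, {"claw": 0, "delta_pos": [0, 0, 4], "turn": 0}, {"claw": 0, "delta_pos": [0, 0, 2], "turn": 0}, {"claw": 0, "delta_pos": [0, 0, 0], "turn": 0}])

```text
clock: 13.83
eef_pos: [406.3, 284.4, 67.2]
tcp_rot: [-3.141, -0.0, 1.071]
contact_force: [-0.6, 0.5, 0.8]
opening: 0.004
grasp_force: 0.6
```

```bash
python3 lid.py 13
```

```text
t 13.83 pack xyz [-25.9   2.1  67.2] yaw 1.071 F pack [-0.8  0.1  0.8]
0.004148166252834437
219.0 [[279, 291], [279, 299], [251, 299], [273, 286]]
1898.5 [[265, 226], [277, 272], [228, 278], [223, 273], [222, 242]]
274.0 [[249, 190], [239, 200], [225, 200], [215, 192]]
0 [[221.0, 232.0], [229.0, 280.0]]
0.45 [[225.0, 218.0], [234.0, 265.0]]
0.7 [[231.0, 211.0], [240.0, 258.0]]
0.9 [[237.0, 205.0], [248.0, 252.0]]
```

Request:
step_arm(motion=[{"claw": 0, "delta_pos": [0, 0, 1.5], "turn": 0}, {"claw": 0, "delta_pos": [0, 0, 1.5], "turn": 0}, {"claw": 0, "delta_pos": [0, 0, 1.5], "turn": 0}, {"claw": 0, "delta_pos": [0, 0, 1], "turn": 0}, {"claw": 0, "delta_pos": [0, 0, 0], "turn": 0}])

```text
clock: 14.3
eef_pos: [406.6, 284.2, 62.2]
tcp_rot: [3.142, -0.0, 1.071]
contact_force: [-4.3, 0.7, 11.1]
opening: 0.003
grasp_force: 5.1
```

```bash
python3 lid.py 14
```

```text
t 14.3 pack xyz [-25.6   2.1  62.2] yaw 1.071 F pack [-4.1 -1.5 11.1]
0.0033002487426121406
219.0 [[279, 291], [279, 299], [251, 299], [273, 286]]
1825.0 [[265, 226], [277, 272], [227, 279], [222, 271], [223, 243]]
354.5 [[251, 190], [244, 200], [234, 203], [223, 201], [214, 193]]
0 [[221.0, 232.0], [229.0, 280.0]]
0.45 [[225.0, 218.0], [234.0, 265.0]]
0.7 [[231.0, 211.0], [240.0, 258.0]]
0.9 [[237.0, 205.0], [248.0, 252.0]]
```

Nearly shut, at 11 N. One firmer press, then I lift off and check that it holds.

Request:
step_arm(motion=[{"claw": 0, "delta_pos": [0, 0, 1], "turn": 0}, {"claw": 0, "delta_pos": [0, 0, 1], "turn": 0}, {"claw": 0, "delta_pos": [0, 0, 0], "turn": 0}, {"claw": 0, "delta_pos": [0, 0, 0], "turn": 0}])

```text
clock: 14.68
eef_pos: [406.7, 284.3, 61.7]
tcp_rot: [3.141, -0.001, 1.071]
contact_force: [-8.3, -2.2, 34.5]
opening: 0.0
grasp_force: 17.2
```

Request:
step_arm(motion=[{"claw": 0, "delta_pos": [0, 0, -4], "turn": 0}, {"claw": 0, "delta_pos": [0, 0, -20], "turn": 0}, {"claw": 0, "delta_pos": [0, 0, -30], "turn": 0}, {"claw": 0, "delta_pos": [0, 0, -35], "turn": 0}, {"claw": 0, "delta_pos": [0, -20, -25], "turn": 0}, {"claw": 0, "delta_pos": [20, -20, 0], "turn": 0}, {"claw": 0, "delta_pos": [20, -20, 0], "turn": 0}, {"claw": 0, "delta_pos": [0, 0, 0], "turn": 0}])

```text
clock: 15.35
eef_pos: [372.8, 351.5, 174.7]
tcp_rot: [3.141, -0.004, 1.072]
contact_force: [-0.3, 0.0, 0.5]
opening: -0.0
grasp_force: 0.0
```

```bash
python3 lid.py 15; python3 - <<'E'
from h import *
a=load("scene0")["img"].astype(float);b=load("scene15")["img"].astype(float)
d=np.abs(a-b).max(2); print("pack region diff",d[233:285,205:285].mean(),(d[233:285,205:285]>40).sum(),"charger",d[285:330,245:290].mean())
E
```

```text
t 15.35 pack xyz [-87.8  44.5 174.7] yaw 1.072 F pack [-0.3 -0.1  0.5]
-0.00014267640400362938
229.5 [[279, 291], [279, 299], [250, 299], [273, 286]]
2473.0 [[245, 216], [266, 227], [277, 272], [228, 279], [222, 271], [221, 231], [233, 216]]
0 [[221.0, 232.0], [229.0, 280.0]]
0.45 [[225.0, 218.0], [234.0, 265.0]]
0.7 [[231.0, 211.0], [240.0, 258.0]]
0.9 [[237.0, 205.0], [248.0, 252.0]]
pack region diff 1.8557692307692308 2 charger 2.4
```

The lid is shut, with its contour identical to the start. The pack and the charger have not moved, and the robot is clear.

```bash
python3 -c "
from rig import *
print(sign_off())"
```

```text
the job is handed in; nothing more can be done
None
```

The job is done and handed in at about 15 s: I opened the lid fully, pressed the reset button to its stop, and pushed the lid shut until the catch held; the pack rocked slightly at full opening but settled back where it was.

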